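# Fill the candy jar and snap its lid on

### The job

Pour all five mints from the metal cup into the white candy jar and set the empty cup back down upright on the desk. Then put the lid on the jar and press it down until it clicks, and keep pressing firmly: finish with the hand still pushing the fully closed lid down, without letting up. Leave the other things on the desk where they are.

Things in the scene. Friction and masses are not known exactly. Their poses are not given: they have to be found in the camera images.
- jar: white ceramic candy jar, round, open at the top, stuck to the desk (it cannot move): 84 mm outside diameter, 85 mm high, walls 6.5 mm, inner floor 6 mm up. Origin: centre of its underside, z up; its yaw does not matter
- jar_mouth (a point): centre of the jar's mouth, level with the rim, 85 mm above the desk; opening 71 mm across. Four small sprung steel tongues stand 5.5 mm inwards from the wall, 6 mm below the rim, leaving a 60 mm opening between their tips
- lid: the jar's loose wooden snap lid, 55 to 115 g, standing on its plug on the desk, left or right of the jar. Origin: centre of the plug's underside, z up. Going up: grey plug to 24 mm, 67 mm across at its widest with a bevelled foot 57 mm across; flange 87 mm across from 24 to 32 mm; knob above. Fully home on the jar, its origin is 61 mm above the jar's origin, flange on the rim
- lid_knob (a point): centre of the flat top of the lid's round upright knob (28 mm across, 32 to 64 mm above the lid's origin; grip or push it). Pressed on, the foot meets the tongues with the flange 17 mm above the rim; the push rises to about 5 to 13 N with the flange still 10 mm up, drops at the click, then the flange runs down onto the rim. Once clicked it resists 25 N of pull, with 2 mm of play
- cup: loose plain aluminium cup, 100 to 155 g, holding the mints, on the other side of the jar from the lid: round, no handle, straight outside 62 mm across, 75 mm high. Origin: centre of its underside, z up
- cup_rim (a point): centre of the cup's mouth, 75 mm above its underside. Inside it is a funnel: mouth 54 mm across, wall 26 deg off the axis, floor 18 mm across and 42 mm above the underside. Nothing leaves it below about 30 deg of tilt; at 85 to 95 deg it empties
- mint0_center (a point): centre of one of the five loose round white mints (hard balls, 16 mm across, 10 g) that start in the cup; they roll only on slopes of over about 15 deg
- mint1_center (a point): centre of one of the five loose round white mints (hard balls, 16 mm across, 10 g) that start in the cup; they roll only on slopes of over about 15 deg
- mint2_center (a point): centre of one of the five loose round white mints (hard balls, 16 mm across, 10 g) that start in the cup; they roll only on slopes of over about 15 deg
- mint3_center (a point): centre of one of the five loose round white mints (hard balls, 16 mm across, 10 g) that start in the cup; they roll only on slopes of over about 15 deg
- mint4_center (a point): centre of one of the five loose round white mints (hard balls, 16 mm across, 10 g) that start in the cup; they roll only on slopes of over about 15 deg
- tea_light: bystander: tea light in a round metal cup, 38 mm across, 15 mm high, loose; origin at the centre of its underside
- eraser: bystander: block eraser in a card sleeve, 19x43x13 mm, loose; origin at the centre of its underside
- matchbox: bystander: matchbox, 36x54x16 mm, loose; origin at the centre of its underside
- keys: bystander: bunch of keys lying flat, 90x120x8 mm, loose; origin at the centre of its underside
There are look-alikes about, which are no part of the job. Leave any purple or yellow look-alike of the cup alone. Leave any yellow look-alike of the jar alone.

How it is judged:
By the outcome, as a careful person would: the job done as asked, in the order asked, and still so for the second after the job is handed in, while the arm keeps its last pose, push and grip.
It also fails if it takes over 72 s, if anything falls off the work surface, if the arm or the gripper's body presses on something with over 40 N, if the wrist force passes 120 N, or if a joint passes its speed limit or range.

### The arm

A 6-joint arm with a two-finger parallel gripper is mounted at the origin on a cart in front of the work surface, level with it; the furniture and walls round the work are solid. World frame = base frame: x ahead of the robot, y to its left, z up, the work surface at z = 0. Lengths are in m, angles in rad, forces in N, time in s.
With the tool pointing down it reaches from about 0.35 to 0.975 m from the base axis. Payload 4.9 kg.
Tool frame: the origin (TCP) lies midway between the tips of the shut fingers; the grasp point (between the pads) lies 19 mm behind it; z points along the fingers, y is the line along which they close (so a half turn about z gives the same grasp; the last joint's range is limited). The gripper opens to 85 mm and grips with 20 to 120 N. Pads are 22 mm wide; open, the fingers measure 114 mm over their backs; the gripper's body (76 mm by 85 mm) begins 54 mm behind the grasp point. The pads swing forward as they close: fully open they stand 13 mm farther back than shut.
Start: joints at [1.16, 0.053, 1.613, -0, 1.476, -0.119], TCP at [0.18, 0.599, 0.231] pointing down, gripper open.
Joint ranges: [-3.01, 3.01], [-1.01, 2.22], [0.06, 2.58], [-1.02, 4.17], [0.09, 2.62], [-3.14, 3.14]. Speed limits (rad/s): [2.57, 2.57, 3.14, 3.14, 3.14, 3.14].

### API

Orientations are given as a rotation vector (axis times angle).
In Python, from station import ctrl gives the robot as it stands.
- The arm moves only by the tool step_arm, never from a script. Its argument "targets" is a list of rows, each an object with "travel": the shift along the world's x, y, z as a fraction of full scale, a list of three; "angular": the turn, a rotation vector about the world's x, y, z as a fraction of full scale, a list of three; "gripper": the opening, from 0 (shut) to 1 (fully open). In form: [{"travel": [x, y, z], "angular": [rx, ry, rz], "gripper": gripper}, ...]. A call has 1 to 10 rows; each row is the pose to reach, as a shift and turn from the pose commanded when the call began; what a row does not reach only later rows make up. Full scale, the value 1, is 0.6 m for a shift and pi/4 rad for a turn. A row lasts 1/10 s, in which the tool goes at most 50 mm and 8.59 degrees, less where a joint would pass 70% of its speed; a pose out of reach is approached as far as the arm can. A call with a number of a shift or a turn outside -1 to 1 is refused whole. A call with a gripper value outside its range is refused whole. The fingers move at their own pace and stop on an object; "squeeze" is the grip in N (left out, the last holds). Time passes only in rows, so rows that repeat a pose let the fingers close. It gives the time, the measured TCP pose, the force, the opening and the grip force at its end, in the units of the state.
- ctrl.get_obs(): the state, without advancing time (a new reading comes with each control period).
- ctrl.get_image(name): name is "side" or "top"; returns a dict with "img" (420x560x3 uint8, red, green, blue), "fx", "fy", "cx", "cy" (pixels), "rvec" (rotation vector, rad) and "tvec" (3), from world to camera coordinates, as OpenCV has them. Camera axes: x right, y down, z forward; pixel columns grow to the right and rows downward; lengths in m; the calibration is good to about 2 mm. A picture is of the moment at which its call begins. There is no depth.
- ctrl.finish_job(): hands the job in; it is judged then, once.
The state is a dict: "t": time; "q": joint angles; "dq": joint speeds; "effort": joint torques, N m; "tool_pos": TCP position; "tool_rot": TCP orientation; "contact_force": force on the tool from outside, world axes, zero at the start; "wrist_torque": the same for the moment, N m; "opening": finger opening in m; "grip_force": force on a finger pad.
Only numpy, scipy, OpenCV 4.12 (cv2) and the standard library are available. Lean on these libraries where they do the work, as an engineer would, in place of code of your own. Each camera call takes 0.05 s, during which the arm holds its last target. There are 200 camera calls.

## Working session

There is one attempt and no reset: what is moved stays moved. The work goes in short steps, Python scripts to look and compute and a tool call to move; the robot and the scene stay as the last step left them, time stands still between calls to the robot, and variables do not carry over. Pictures are saved under pics/ and viewed, at most 12 in all, crops included, and the job is handed in when it is done.

Besides the shell and the picture viewer there is one more tool, called after "Emit:" as name(argument=value, ...) on one line, values as JSON. step_arm: Moves the arm, as the interface text tells. Its arguments: {"type":"object","properties":{"targets":{"type":"array"},"squeeze":{"type":"number"}},"required":["targets"]}

```bash
mkdir -p pics; ls; python3 - <<'E'
from station import ctrl
import cv2,numpy as np
o=ctrl.get_obs()
for k in o: print(k,np.round(o[k],3))
for n in("side","top"):
    d=ctrl.get_image(n); cv2.imwrite(f"pics/{n}0.png",d["img"][:,:,::-1])
    print(n,[d[k] for k in("fx","fy","cx","cy")],d["rvec"],d["tvec"])
E
```

```text
pics
t 0.0
q [ 1.16   0.053  1.614 -0.     1.476 -0.119]
dq [ 0.     0.     0.001 -0.    -0.001  0.002]
effort [-2.0000e-03 -3.9367e+01 -3.7018e+01 -0.0000e+00  7.0000e-03 -0.0000e+00]
tool_pos [0.18  0.598 0.23 ]
tool_rot [-4.570e-01 -3.108e+00  3.000e-03]
contact_force [ 0.638  1.201 -0.396]
wrist_torque [0.021 0.058 0.003]
grip_force 0.0
opening 0.085
side [445.5906714700832, 445.5906714700832, 276.4824049978012, 211.0297477446556] [ 2.24223545 -0.56138447  0.27449835] [-0.44628778  0.23184931  0.78357861]
top [535.8769114772539, 535.8769114772539, 280.90000987947985, 219.41408313878208] [ 2.21116546 -2.17891146  0.06058531] [-0.00974281  0.52787188  1.36656091]
```

View pics/side0.png

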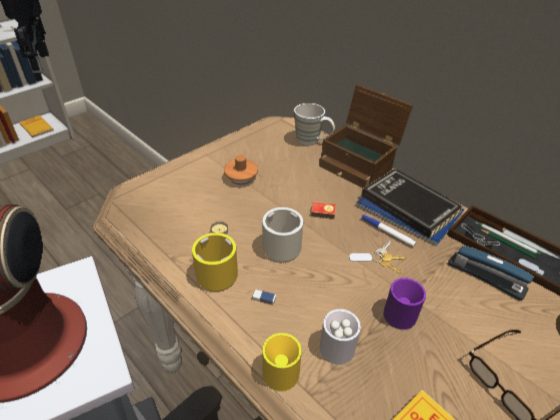

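View pics/top0.png

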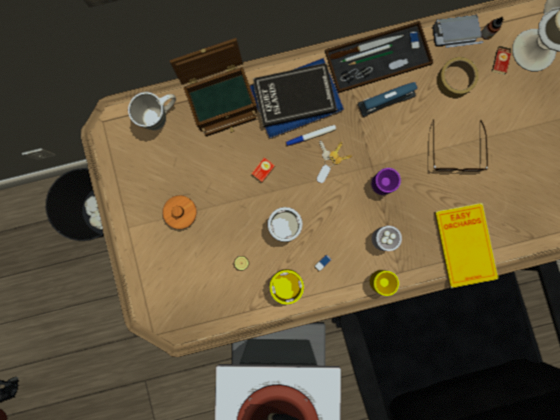

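The side view shows these cup-like candidates: the grey cup with white mints at (340,337), a purple cup at (404,303) and a yellow cup at (282,361). For the jar there is a white/grey one at (283,234) and a yellow one at (216,262). The only lid is the orange-brown one at (241,172). In the top view these are: cup (389,238), purple cup (386,181), yellow cup (386,283), white jar (285,224), yellow jar (286,287) and lid (179,212). I choose the grey cup with mints, the white jar and the wooden lid, and check them in a crop.

```bash
cat > h.py <<'E'
import numpy as np,cv2
from station import ctrl
def cam(d):
    K=np.array([[d["fx"],0,d["cx"]],[0,d["fy"],d["cy"]],[0,0,1.]]); R=cv2.Rodrigues(np.array(d["rvec"],float))[0]
    return K,R,np.array(d["tvec"],float)
def tri(ds,uvs):
    P=[K@np.c_[R,t] for K,R,t in map(cam,ds)]
    X=cv2.triangulatePoints(P[0],P[1],np.array(uvs[0],float).reshape(2,1),np.array(uvs[1],float).reshape(2,1)).ravel(); return X[:3]/X[3]
def onz(d,uv,z):
    K,R,t=cam(d); r=R.T@np.linalg.inv(K)@[uv[0],uv[1],1]; c=-R.T@t; return c+r*(z-c[2])/r[2]
def proj(d,X):
    K,R,t=cam(d); return cv2.projectPoints(np.atleast_2d(np.array(X,float)),R,t,K,None)[0].reshape(-1,2)
def circ(c,r,z,n=40):
    a=np.linspace(0,2*np.pi,n); return np.c_[c[0]+r*np.cos(a),c[1]+r*np.sin(a),0*a+z]
E
python3 - <<'E'
import cv2,numpy as np
s=cv2.imread("pics/side0.png");t=cv2.imread("pics/top0.png")
def c(im,u,v): 
    return cv2.resize(im[v-37:v+37,u-33:u+33],(264,296),interpolation=cv2.INTER_CUBIC)
m=np.vstack([np.hstack([c(t,389,238),c(t,285,224),c(t,179,212)]),np.hstack([c(s,340,337),c(s,283,234),c(s,241,172)])])
cv2.imwrite("pics/crop.png",m);print(m.shape)
E
```

```text
(592, 792, 3)
```

View pics/crop.png

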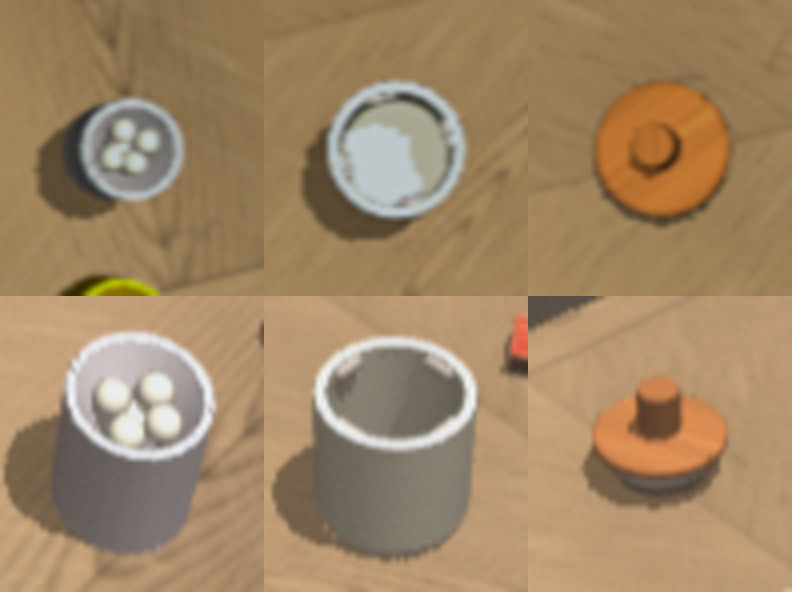

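The crops confirm the choice: the grey cup with mints, the white jar with steel tongues and the wooden lid with a grey plug. The rim centres are below, in full-image pixels, and I triangulate from them.

```bash
python3 - <<'E'
from h import *
from scipy.optimize import least_squares
s=ctrl.get_image("side");t=ctrl.get_image("top")
def fit(name,tu,su,r,):
    # ellipse-centre correct: match bbox centre of projected circle
    def f(p):
        out=[]
        for d,uv in((t,tu),(s,su)):
            q=proj(d,circ(p,r,p[2])); out+=list((q.max(0)+q.min(0))/2-uv)
        return out
    x0=tri((t,s),(tu,su)); r_=least_squares(f,x0); print(name,np.round(r_.x,4),np.round(r_.fun,2))
    for d in(t,s):
        q=proj(d,circ(r_.x,r,r_.x[2])); print(np.round((q.max(0)-q.min(0))*4))
o=.375
fit("cup",(388.75-o,238.25-o),(342-o,324.6-o),.031)
fit("jar",(285.25-o,224-o),(282.9-o,221.5-o),.042)
fit("lid",(179.5-o,212.25-o),(241-o,170.25-o),.0435)
print(onz(t,(388.4,237.9),.075),onz(t,(284.9,223.6),.085),onz(t,(179.1,211.9),.032))
print(onz(s,(341.6,324.2),.075),onz(s,(282.5,221.1),.085),onz(s,(240.6,169.9),.032))
for n,uv,z in(("purple",(386,181),.075),("ycup",(386,283),.075),("yjar",(286,287),.085),("eras",(322,263),.01),("tea",(241,263),.015),("match",(263,169),.016),("keys",(330,158),.005),("mug",(147,110),.09),("box",(222,97),.06),("whiteeraser?",(323,173),.01)):
    print(n,np.round(onz(t,uv,z),3))
E
```

```text
cup [ 0.4837 -0.2676  0.073 ] [ 0.13 -0.19 -0.15  0.  ]
[101. 101.]
[150. 128.]
jar [ 0.5141 -0.0118  0.0826] [-0.  0.  0. -0.]
[137. 137.]
[164. 112.]
lid [0.5434 0.2582 0.0255] [ 0.1  -0.22 -0.24  0.01]
[136. 136.]
[137.  81.]
[ 0.48307403 -0.26691569  0.075     ] [ 0.51406487 -0.01181657  0.085     ] [0.54232277 0.25727398 0.032     ]
[ 0.48240861 -0.26952126  0.075     ] [ 0.51209962 -0.01524684  0.085     ] [0.53969904 0.24858658 0.032     ]
purple [ 0.624 -0.26   0.075]
ycup [ 0.373 -0.261  0.075]
yjar [ 0.36  -0.017  0.085]
eras [ 0.417 -0.109  0.01 ]
tea [0.415 0.099 0.015]
match [0.658 0.046 0.016]
keys [ 0.691 -0.128  0.005]
mug [0.789 0.331 0.09 ]
box [0.832 0.151 0.06 ]
whiteeraser? [ 0.65 -0.11  0.01]
```

Emit:
step_arm(targets=[{"travel": [0.1,-0.05,0],"angular": [0,0,-0.1],"gripper": 1},{"travel": [0.2,-0.12,0],"angular": [0,0,-0.2],"gripper": 1},{"travel": [0.28,-0.2,0],"angular": [0,0,-0.3],"gripper": 1},{"travel": [0.35,-0.28,0],"angular": [0,0,-0.4],"gripper": 1},{"travel": [0.41,-0.36,0],"angular": [0,0,-0.5],"gripper": 1},{"travel": [0.46,-0.44,0],"angular": [0,0,-0.6],"gripper": 1},{"travel": [0.5,-0.52,0],"angular": [0,0,-0.7],"gripper": 1},{"travel": [0.533,-0.6,0],"angular": [0,0,-0.815],"gripper": 1},{"travel": [0.533,-0.68,0],"angular": [0,0,-0.815],"gripper": 1},{"travel": [0.533,-0.76,0],"angular": [0,0,-0.815],"gripper": 1}])

```text
t: 1.2
tool_pos: [0.4828, 0.2201, 0.2312]
tool_rot: [1.412, 2.806, -0.0]
contact_force: [1.1, -0.6, 0.6]
opening: 0.0855
grip_force: 0.0
```

Emit:
step_arm(targets=[{"travel": [0,-0.08,0],"angular": [0,0,-0.1],"gripper": 1},{"travel": [0,-0.16,0],"angular": [0,0,-0.2],"gripper": 1},{"travel": [0,-0.24,0],"angular": [0,0,-0.3],"gripper": 1},{"travel": [0,-0.32,0],"angular": [0,0,-0.4],"gripper": 1},{"travel": [0,-0.4,0],"angular": [0,0,-0.5],"gripper": 1},{"travel": [0,-0.48,0],"angular": [0,0,-0.6],"gripper": 1},{"travel": [-0.01,-0.56,0],"angular": [0,0,-0.7],"gripper": 1},{"travel": [-0.02,-0.64,0],"angular": [0,0,-0.813],"gripper": 1},{"travel": [-0.028,-0.68,0],"angular": [0,0,-0.813],"gripper": 1},{"travel": [-0.028,-0.68,0],"angular": [0,0,-0.813],"gripper": 1}])

```text
t: 2.2
tool_pos: [0.4646, -0.1886, 0.2311]
tool_rot: [-2.226, -2.216, 0.001]
contact_force: [-0.6, -0.1, 0.3]
opening: 0.0856
grip_force: 0.0
```

```bash
python3 - <<'E'
from h import *
o=ctrl.get_obs(); print({k:np.round(o[k],4) for k in("t","q","tool_pos","tool_rot")})
E
```

```text
{'t': np.float64(2.2), 'q': array([-5.3380e-01, -2.4920e-01,  1.8942e+00, -6.0000e-04,  1.4969e+00,
       -5.2940e-01]), 'tool_pos': array([ 0.4646, -0.1886,  0.2311]), 'tool_rot': array([-2.2262e+00, -2.2164e+00,  1.0000e-03])}
```

Emit:
step_arm(targets=[{"travel": [0.015,-0.065,0],"angular": [0,0,0],"gripper": 1},{"travel": [0.031,-0.131,0],"angular": [0,0,0],"gripper": 1},{"travel": [0.031,-0.131,-0.06],"angular": [0,0,0],"gripper": 1},{"travel": [0.031,-0.131,-0.12],"angular": [0,0,0],"gripper": 1},{"travel": [0.031,-0.131,-0.17],"angular": [0,0,0],"gripper": 1},{"travel": [0.031,-0.131,-0.17],"angular": [0,0,0],"gripper": 1}])

```text
t: 2.8
tool_pos: [0.4812, -0.2612, 0.1237]
tool_rot: [-2.212, -2.215, 0.002]
contact_force: [-0.4, 1.1, -1.4]
opening: 0.0854
grip_force: 0.0
```

```bash
python3 - <<'E'
from h import *
o=ctrl.get_obs(); print({k:np.round(o[k],4) for k in("t","q","tool_pos","tool_rot")})
import cv2
d=ctrl.get_image("side"); e=ctrl.get_image("top")
a=cv2.resize(d["img"][230:420,250:450],(400,380)); b=cv2.resize(e["img"][150:340,290:490],(400,380))
cv2.imwrite("pics/a1.png",np.hstack([a,b])[:,:,::-1])
E
```

```text
{'t': np.float64(2.8), 'q': array([-6.3350e-01, -3.3000e-02,  1.8846e+00,  4.0000e-04,  1.3007e+00,
       -6.3500e-01]), 'tool_pos': array([ 0.4812, -0.2612,  0.1237]), 'tool_rot': array([-2.2123e+00, -2.2154e+00,  1.9000e-03])}
```

View pics/a1.png

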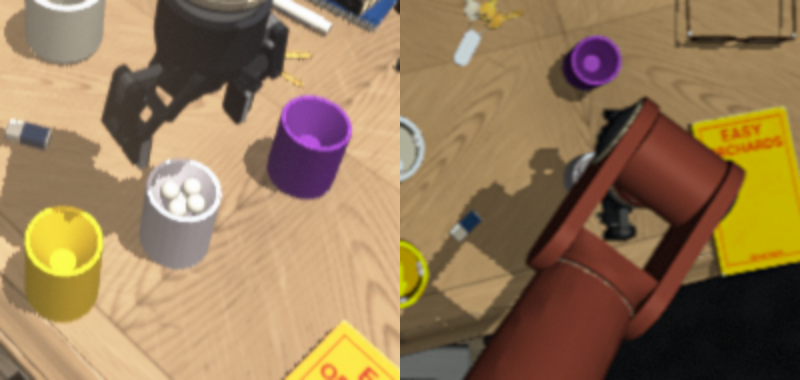

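The picture shows the open fingers straddling the mint cup in x, clear of the yellow and purple cups. I lower next.

Emit:
step_arm(targets=[{"travel": [0.003,-0.01,-0.05],"angular": [0,0,0],"gripper": 1},{"travel": [0.003,-0.01,-0.09],"angular": [0,0,0],"gripper": 1},{"travel": [0.003,-0.01,-0.12],"angular": [0,0,0],"gripper": 1},{"travel": [0.003,-0.01,-0.14],"angular": [0,0,0],"gripper": 1},{"travel": [0.003,-0.01,-0.14],"angular": [0,0,0],"gripper": 1}])

```text
t: 3.4
tool_pos: [0.486, -0.2702, 0.0455]
tool_rot: [-2.22, -2.222, -0.0]
contact_force: [-0.4, 0.3, -0.9]
opening: 0.0856
grip_force: 0.0
```

Emit:
step_arm(targets=[{"travel": [-0.005,0.005,-0.01],"angular": [0,0,0],"gripper": 1},{"travel": [-0.005,0.005,-0.02],"angular": [0,0,0],"gripper": 1},{"travel": [-0.005,0.005,-0.02],"angular": [0,0,0],"gripper": 1}])

```text
t: 3.7
tool_pos: [0.4826, -0.2673, 0.0332]
tool_rot: [-2.221, -2.222, 0.0]
contact_force: [-0.0, 0.5, -0.5]
opening: 0.0855
grip_force: 0.0
```

Emit:
step_arm(targets=[{"travel": [0,0,0],"angular": [0,0,0],"gripper": 0.6},{"travel": [0,0,0],"angular": [0,0,0],"gripper": 0.4},{"travel": [0,0,0],"angular": [0,0,0],"gripper": 0.3},{"travel": [0,0,0],"angular": [0,0,0],"gripper": 0.3},{"travel": [0,0,0],"angular": [0,0,0],"gripper": 0.3},{"travel": [0,0,0],"angular": [0,0,0],"gripper": 0.3}], squeeze=50)

```text
t: 4.3
tool_pos: [0.4834, -0.268, 0.0342]
tool_rot: [2.22, 2.221, 0.0]
contact_force: [0.6, -0.8, 4.8]
opening: 0.0606
grip_force: 54.7
```

Emit:
step_arm(targets=[{"travel": [0,0,0.03],"angular": [0,0,0],"gripper": 0.3},{"travel": [0,0,0.08],"angular": [0,0,0],"gripper": 0.3},{"travel": [0,0,0.14],"angular": [0,0,0],"gripper": 0.3},{"travel": [0,0,0.2],"angular": [0,0,0],"gripper": 0.3},{"travel": [0,0,0.26],"angular": [0,0,0],"gripper": 0.3},{"travel": [0,0,0.29],"angular": [0.07,0,0],"gripper": 0.3},{"travel": [0,0,0.3],"angular": [0.15,0,0],"gripper": 0.3},{"travel": [0,0,0.3],"angular": [0.2,0,0],"gripper": 0.3},{"travel": [0,0,0.3],"angular": [0.2,0,0],"gripper": 0.3}])

```text
t: 5.2
tool_pos: [0.4819, -0.2678, 0.2114]
tool_rot: [-2.139, -2.136, -0.168]
contact_force: [0.1, 1.5, -2.4]
opening: 0.0607
grip_force: 54.7
```

```bash
python3 - <<'E'
from h import *
o=ctrl.get_obs(); print({k:np.round(o[k],4) for k in("t","q","tool_pos","tool_rot","opening","grip_force")})
print(cv2.Rodrigues(np.array(o["tool_rot"]))[0].round(3))
E
```

```text
{'t': np.float64(5.2), 'q': array([-0.7035, -0.051 ,  1.7561,  0.1196,  1.5419, -0.7121]), 'tool_pos': array([ 0.4819, -0.2678,  0.2114]), 'tool_rot': array([-2.1388, -2.1362, -0.1678]), 'opening': np.float64(0.0607), 'grip_force': np.float64(54.6998)}
[[ 0.001  1.    -0.002]
 [ 0.987 -0.001  0.158]
 [ 0.158 -0.002 -0.987]]
```

Emit:
step_arm(targets=[{"travel": [0.003,0.03,0],"angular": [0,0,0],"gripper": 0.3},{"travel": [0.01,0.09,0],"angular": [0,0,0],"gripper": 0.3},{"travel": [0.02,0.16,0],"angular": [0,0,0],"gripper": 0.3},{"travel": [0.03,0.23,0],"angular": [0,0,0],"gripper": 0.3},{"travel": [0.04,0.3,0],"angular": [0,0,0],"gripper": 0.3},{"travel": [0.05,0.37,0],"angular": [0,0,0],"gripper": 0.3},{"travel": [0.053,0.44,0],"angular": [0,0,0],"gripper": 0.3},{"travel": [0.053,0.49,-0.03],"angular": [0,0,0],"gripper": 0.3},{"travel": [0.053,0.518,-0.06],"angular": [0,0,0],"gripper": 0.3},{"travel": [0.053,0.518,-0.09],"angular": [0,0,0],"gripper": 0.3}])

```text
t: 6.2
tool_pos: [0.5128, 0.0469, 0.1575]
tool_rot: [-2.133, -2.143, -0.167]
contact_force: [-0.0, -0.8, -1.2]
opening: 0.0606
grip_force: 54.7
```

Emit:
step_arm(targets=[{"travel": [0,0,0],"angular": [0.05,0,0],"gripper": 0.3},{"travel": [0,0,0],"angular": [0.15,0,0],"gripper": 0.3},{"travel": [0,0,0],"angular": [0.2,0,0],"gripper": 0.3},{"travel": [0,0,0],"angular": [0.2,0,0],"gripper": 0.3}])

```text
t: 6.6
tool_pos: [0.513, 0.0438, 0.1575]
tool_rot: [-2.051, -2.05, -0.322]
contact_force: [-0.1, -0.2, -1.2]
opening: 0.0603
grip_force: 54.7
```

```bash
python3 - <<'E'
from h import *
o=ctrl.get_obs(); print({k:np.round(o[k],4) for k in("t","q","tool_pos","tool_rot","opening","grip_force")})
print(cv2.Rodrigues(np.array(o["tool_rot"]))[0].round(3))
E
```

```text
{'t': np.float64(6.6), 'q': array([-0.2272, -0.1408,  1.9498,  0.3093,  1.4164, -0.2875]), 'tool_pos': array([0.513 , 0.0438, 0.1575]), 'tool_rot': array([-2.0509, -2.0498, -0.3219]), 'opening': np.float64(0.0603), 'grip_force': np.float64(54.7031)}
[[ 0.001  1.    -0.003]
 [ 0.951 -0.     0.309]
 [ 0.309 -0.003 -0.951]]
```

Emit:
step_arm(targets=[{"travel": [0,0,0],"angular": [0.1,0,0],"gripper": 0.3},{"travel": [0,0,0],"angular": [0.2,0,0],"gripper": 0.3},{"travel": [0,0,0],"angular": [0.3,0,0],"gripper": 0.3},{"travel": [0,0,0],"angular": [0.4,0,0],"gripper": 0.3},{"travel": [0,0,0],"angular": [0.5,0,0],"gripper": 0.3},{"travel": [0,0,0],"angular": [0.6,0,0],"gripper": 0.3},{"travel": [0,0,0],"angular": [0.7,0,0],"gripper": 0.3},{"travel": [0,0,0],"angular": [0.8,0,0],"gripper": 0.3},{"travel": [0,0,0],"angular": [0.9,0,0],"gripper": 0.3},{"travel": [0,0,0],"angular": [0.9,0,0],"gripper": 0.3}])

```text
t: 7.6
tool_pos: [0.5131, 0.044, 0.1568]
tool_rot: [-1.602, -1.598, -0.892]
contact_force: [-1.2, 0.4, -1.7]
opening: 0.0605
grip_force: 54.8
```

```bash
python3 - <<'E'
from h import *
o=ctrl.get_obs(); print({k:np.round(o[k],4) for k in("t","q","tool_pos","tool_rot","opening","grip_force","contact_force")})
print(cv2.Rodrigues(np.array(o["tool_rot"]))[0].round(3))
d=ctrl.get_image("side"); e=ctrl.get_image("top")
a=cv2.resize(d["img"][130:320,180:380],(400,380)); b=cv2.resize(e["img"][150:340,220:420],(400,380))
cv2.imwrite("pics/a2.png",np.hstack([a,b])[:,:,::-1])
E
```

```text
{'t': np.float64(7.6), 'q': array([-0.497 ,  0.1   ,  1.9367,  0.8553,  1.7023, -0.6527]), 'tool_pos': array([0.5131, 0.044 , 0.1568]), 'tool_rot': array([-1.6021, -1.5978, -0.892 ]), 'opening': np.float64(0.0605), 'grip_force': np.float64(54.7928), 'contact_force': array([-1.2301,  0.3676, -1.6701])}
[[ 0.004  1.    -0.003]
 [ 0.522  0.     0.853]
 [ 0.853 -0.005 -0.522]]
```

View pics/a2.png

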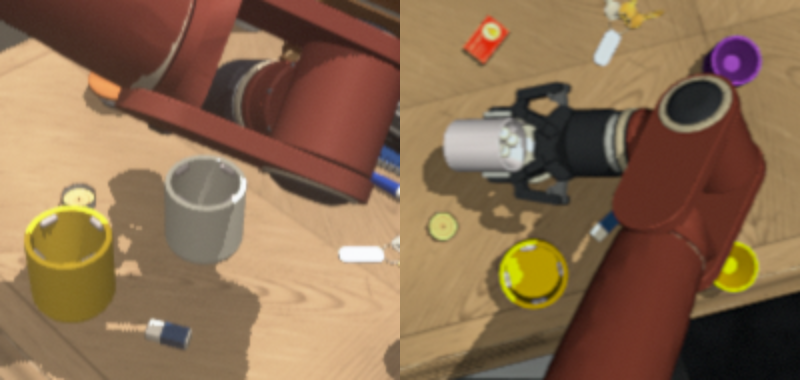

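The picture shows the cup tilted 58° above the jar, with the mints still in its mouth at about (515,145) in the crop. Before tilting further I check where the wrist will go.

```bash
cat > fk.py <<'E'
import numpy as np
from scipy.spatial.transform import Rotation as R
from scipy.optimize import least_squares
D=[([1.16,.053,1.613,0,1.476,-.119],[.18,.599,.231]),([-.5338,-.2492,1.8942,-.0006,1.4969,-.5294],[.4646,-.1886,.2311]),
([-.6335,-.033,1.8846,.0004,1.3007,-.635],[.4812,-.2612,.1237]),([-.7035,-.051,1.7561,.1196,1.5419,-.7121],[.4819,-.2678,.2114]),
([-.2272,-.1408,1.9498,.3093,1.4164,-.2875],[.513,.0438,.1575]),([-.497,.1,1.9367,.8553,1.7023,-.6527],[.5131,.044,.1568])]
def fk(p,q):
    h,a,b,L,d,e=p; A=R.from_euler('Z',q[0]);B=A*R.from_euler('Y',q[1]);C=B*R.from_euler('Y',q[2])
    W=np.array([0,0,h])+A.apply([e,d,0])+B.apply([0,0,a])+C.apply([0,0,b])
    T=C*R.from_euler('ZYZ',[q[3],q[4],q[5]]); return W,W+T.apply([0,0,L]),T
r=least_squares(lambda p:np.concatenate([fk(p,q)[1]-x for q,x in D]),[.3,.4,.4,.25,.07,0])
P=r.x
if __name__=="__main__":
    print(P.round(4),abs(r.fun).max()); q,x=D[-1]; W,X,T=fk(P,q); print(W.round(3),T.as_matrix().round(2))
    # solve for tilt 92 at TCP
    th=np.deg2rad(92)
    for z in(.157,.18):
        Rt=R.from_matrix(np.array([[0,1,0],[np.cos(th),0,np.sin(th)],[np.sin(th),0,-np.cos(th)]]))
        s=least_squares(lambda q:np.r_[5*(fk(P,q)[1]-[.513,.044,z]),(fk(P,q)[2].inv()*Rt).as_rotvec()],q)
        W=fk(P,s.x)[0]; f=fk(P,s.x); print(s.x.round(2),s.cost,W.round(3))
E
python3 fk.py
```

```text
[ 0.2054  0.3786  0.6129  0.2927  0.0716 -0.0243] 0.01495479617294937
[ 0.527 -0.205  0.307] [[-1.    0.   -0.  ]
 [-0.    0.52  0.85]
 [ 0.01  0.85 -0.52]]
[-0.58  0.37  1.94  1.18  2.01  0.76] 2.0855991664266596e-29 [ 0.513 -0.249  0.147]
[-0.58  0.32  1.95  1.2   2.03  0.8 ] 1.8561159468681707e-28 [ 0.513 -0.249  0.17 ]
```

Emit:
step_arm(targets=[{"travel": [0,0,0.01],"angular": [0.05,0,0],"gripper": 0.3},{"travel": [0,0,0.02],"angular": [0.13,0,0],"gripper": 0.3},{"travel": [0,0,0.025],"angular": [0.22,0,0],"gripper": 0.3},{"travel": [0,0,0.025],"angular": [0.31,0,0],"gripper": 0.3},{"travel": [0,0,0.025],"angular": [0.4,0,0],"gripper": 0.3},{"travel": [0,0,0.025],"angular": [0.48,0,0],"gripper": 0.3},{"travel": [0,0,0.025],"angular": [0.55,0,0],"gripper": 0.3},{"travel": [0,0,0.025],"angular": [0.62,0,0],"gripper": 0.3},{"travel": [0,0,0.025],"angular": [0.7,0,0],"gripper": 0.3},{"travel": [0,0,0.025],"angular": [0.75,0,0],"gripper": 0.3}])

```text
t: 8.7
tool_pos: [0.5148, 0.0434, 0.1747]
tool_rot: [-1.178, -1.18, -1.229]
contact_force: [0.0, 0.9, -1.1]
opening: 0.0601
grip_force: 54.9
```

Emit:
step_arm(targets=[{"travel": [0,0,0],"angular": [0.05,0,0],"gripper": 0.3},{"travel": [0,0,0],"angular": [0.05,0,0],"gripper": 0.3},{"travel": [0,0,0],"angular": [0.05,0,0],"gripper": 0.3},{"travel": [0,0,0],"angular": [0.05,0,0],"gripper": 0.3},{"travel": [0,0,0],"angular": [0.05,0,0],"gripper": 0.3},{"travel": [0,0,0],"angular": [0.05,0,0],"gripper": 0.3},{"travel": [0,0,0],"angular": [0.05,0,0],"gripper": 0.3},{"travel": [0,0,0],"angular": [0.05,0,0],"gripper": 0.3},{"travel": [0,0,0],"angular": [0.05,0,0],"gripper": 0.3},{"travel": [0,0,0],"angular": [0.05,0,0],"gripper": 0.3}])

```text
t: 9.7
tool_pos: [0.5145, 0.0433, 0.1743]
tool_rot: [-1.151, -1.151, -1.246]
contact_force: [0.0, -0.0, -1.6]
opening: 0.0605
grip_force: 54.9
```

```bash
python3 - <<'E'
from h import *
o=ctrl.get_obs(); print({k:np.round(o[k],4) for k in("t","q","tool_pos","tool_rot","opening","grip_force","contact_force")})
print(cv2.Rodrigues(np.array(o["tool_rot"]))[0].round(3))
d=ctrl.get_image("side"); e=ctrl.get_image("top")
a=cv2.resize(d["img"][130:320,180:380],(400,380)); b=cv2.resize(e["img"][150:340,220:420],(400,380))
cv2.imwrite("pics/a3.png",np.hstack([a,b])[:,:,::-1])
E
```

```text
{'t': np.float64(9.7), 'q': array([-0.5605,  0.4077,  1.8906,  1.2359,  2.0353, -0.7852]), 'tool_pos': array([0.5145, 0.0433, 0.1743]), 'tool_rot': array([-1.151 , -1.1514, -1.2456]), 'opening': np.float64(0.0605), 'grip_force': np.float64(54.8649), 'contact_force': array([ 0.0497, -0.0051, -1.6374])}
[[-0.     1.     0.   ]
 [-0.078 -0.     0.997]
 [ 0.997  0.     0.078]]
```

View pics/a3.png

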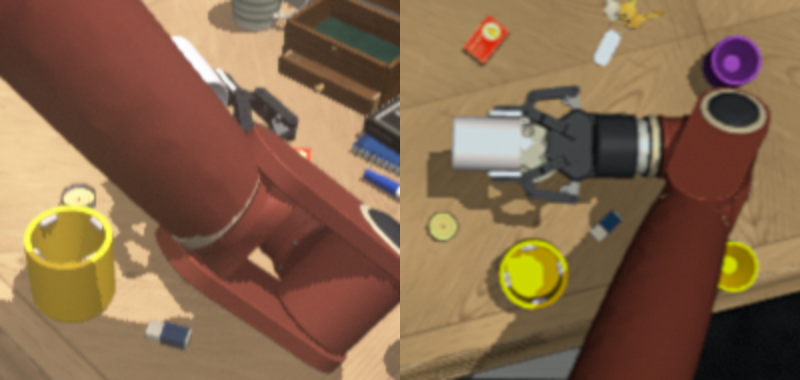

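Emit:
step_arm(targets=[{"travel": [0,0,0],"angular": [0.08,0,0],"gripper": 0.3},{"travel": [0,0,0],"angular": [0.08,0,0],"gripper": 0.3},{"travel": [0,0,0],"angular": [0.08,0,0],"gripper": 0.3},{"travel": [0,0,0],"angular": [0,0,0],"gripper": 0.3},{"travel": [0,0,0],"angular": [-0.15,0,0],"gripper": 0.3},{"travel": [0,0,0],"angular": [-0.3,0,0],"gripper": 0.3},{"travel": [0,0,0],"angular": [-0.45,0,0],"gripper": 0.3},{"travel": [0,0,0],"angular": [-0.6,0,0],"gripper": 0.3},{"travel": [0,0,0],"angular": [-0.75,0,0],"gripper": 0.3},{"travel": [0,0,0],"angular": [-0.9,0,0],"gripper": 0.3}])

```text
t: 10.8
tool_pos: [0.5148, 0.0426, 0.1751]
tool_rot: [-1.66, -1.66, -0.841]
contact_force: [0.6, 0.4, -0.8]
opening: 0.06
grip_force: 54.8
```

Emit:
step_arm(targets=[{"travel": [0,0,0],"angular": [-0.15,0,0],"gripper": 0.3},{"travel": [0,0,0],"angular": [-0.3,0,0],"gripper": 0.3},{"travel": [0,0,0],"angular": [-0.45,0,0],"gripper": 0.3},{"travel": [0,0,0],"angular": [-0.6,0,0],"gripper": 0.3},{"travel": [0,0,0],"angular": [-0.75,0,0],"gripper": 0.3},{"travel": [0,0,0.03],"angular": [-0.9,0,0],"gripper": 0.3},{"travel": [0,0,0.05],"angular": [-1,0,0],"gripper": 0.3},{"travel": [0,0,0.05],"angular": [-1,0,0],"gripper": 0.3}])

```text
t: 11.6
tool_pos: [0.5157, 0.0449, 0.2079]
tool_rot: [-2.138, -2.147, -0.175]
contact_force: [-0.1, 0.7, -0.9]
opening: 0.0604
grip_force: 54.8
```

```bash
python3 - <<'E'
from h import *
o=ctrl.get_obs(); print({k:np.round(o[k],4) for k in("t","q","tool_pos","tool_rot","opening","grip_force","contact_force")})
print(cv2.Rodrigues(np.array(o["tool_rot"]))[0].round(3))
E
```

```text
{'t': np.float64(11.6), 'q': array([-0.1423, -0.1985,  1.8962,  0.1568,  1.462 , -0.1649]), 'tool_pos': array([0.5157, 0.0449, 0.2079]), 'tool_rot': array([-2.1382, -2.147 , -0.1745]), 'opening': np.float64(0.0604), 'grip_force': np.float64(54.7816), 'contact_force': array([-0.1245,  0.7143, -0.9382])}
[[-0.005  1.     0.006]
 [ 0.988  0.004  0.156]
 [ 0.156  0.006 -0.988]]
```

Emit:
step_arm(targets=[{"travel": [-0.003,-0.03,0],"angular": [0,0,0],"gripper": 0.3},{"travel": [-0.01,-0.09,0],"angular": [-0.05,0,0],"gripper": 0.3},{"travel": [-0.02,-0.16,0],"angular": [-0.1,0,0],"gripper": 0.3},{"travel": [-0.03,-0.23,0],"angular": [-0.15,0,0],"gripper": 0.3},{"travel": [-0.04,-0.3,0],"angular": [-0.2,0,0],"gripper": 0.3},{"travel": [-0.05,-0.37,0],"angular": [-0.2,0,0],"gripper": 0.3},{"travel": [-0.054,-0.44,0],"angular": [-0.2,0,0],"gripper": 0.3},{"travel": [-0.054,-0.49,0],"angular": [-0.2,0,0],"gripper": 0.3},{"travel": [-0.054,-0.52,0],"angular": [-0.2,0,0],"gripper": 0.3},{"travel": [-0.054,-0.52,0],"angular": [-0.2,0,0],"gripper": 0.3}])

```text
t: 12.6
tool_pos: [0.4813, -0.2705, 0.2033]
tool_rot: [-2.223, -2.217, -0.001]
contact_force: [0.3, 2.2, -0.9]
opening: 0.06
grip_force: 54.7
```

```bash
python3 - <<'E'
from h import *
o=ctrl.get_obs(); print({k:np.round(o[k],4) for k in("t","q","tool_pos","tool_rot","opening","grip_force","contact_force")})
print(cv2.Rodrigues(np.array(o["tool_rot"]))[0].round(3))
d=ctrl.get_image("side"); e=ctrl.get_image("top")
a=cv2.resize(d["img"][150:420,180:460],(400,386)); b=cv2.resize(e["img"][190:287,235:335],(400,388))
cv2.imwrite("pics/a4.png",np.hstack([a,b[:386]])[:,:,::-1])
E
```

```text
{'t': np.float64(12.6), 'q': array([-6.4720e-01, -1.0140e-01,  1.8114e+00,  9.0000e-04,  1.4334e+00,
       -6.4430e-01]), 'tool_pos': array([ 0.4813, -0.2705,  0.2033]), 'tool_rot': array([-2.2234e+00, -2.2167e+00, -1.0000e-03]), 'opening': np.float64(0.06), 'grip_force': np.float64(54.7491), 'contact_force': array([ 0.2603,  2.1693, -0.8624])}
[[ 0.003  1.    -0.001]
 [ 1.    -0.003  0.002]
 [ 0.002 -0.001 -1.   ]]
```

View pics/a4.png

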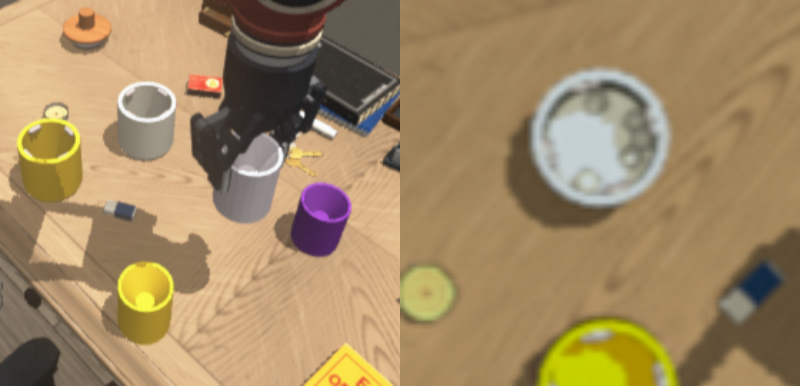

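The picture shows mints inside the jar, at about (595,97), (635,120), (630,152) and (587,182) in the enlarged right half. The cup looks empty and nothing is spilled on the desk. I set the cup down and then check the count.

Emit:
step_arm(targets=[{"travel": [0.003,0.006,-0.05],"angular": [0,0,0],"gripper": 0.3},{"travel": [0.003,0.006,-0.12],"angular": [0,0,0],"gripper": 0.3},{"travel": [0.003,0.006,-0.18],"angular": [0,0,0],"gripper": 0.3},{"travel": [0.003,0.006,-0.23],"angular": [0,0,0],"gripper": 0.3},{"travel": [0.003,0.006,-0.26],"angular": [0,0,0],"gripper": 0.3},{"travel": [0.003,0.006,-0.272],"angular": [0,0,0],"gripper": 0.3},{"travel": [0.003,0.006,-0.272],"angular": [0,0,0],"gripper": 0.3}])

```text
t: 13.4
tool_pos: [0.4835, -0.2636, 0.0401]
tool_rot: [-2.218, -2.222, -0.0]
contact_force: [0.2, -0.2, -1.5]
opening: 0.0605
grip_force: 54.8
```

```bash
python3 - <<'E'
from h import *
e=ctrl.get_image("top")["img"]; s=ctrl.get_image("side")["img"]
c=e[203:245,264:306]; c=cv2.resize(c,(399,399),interpolation=cv2.INTER_CUBIC)
lab=cv2.cvtColor(c,cv2.COLOR_RGB2LAB); lab[:,:,0]=cv2.createCLAHE(4,(4,4)).apply(lab[:,:,0]); c2=cv2.cvtColor(lab,cv2.COLOR_LAB2RGB)
cv2.imwrite("pics/a5.png",np.hstack([c,c2])[:,:,::-1])
E
```

```text
(no output)
```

View pics/a5.png

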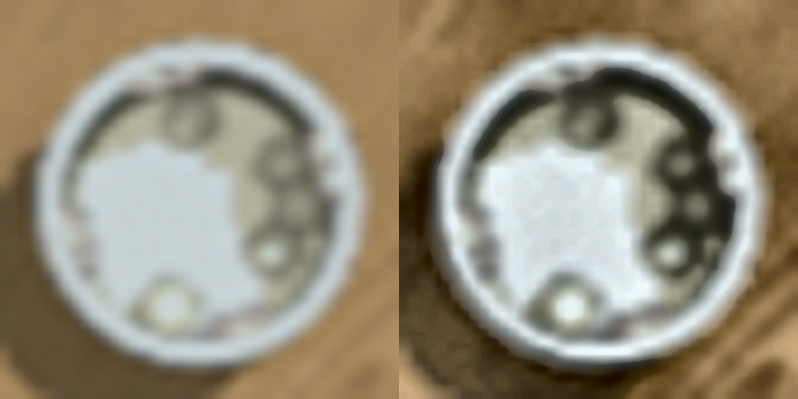

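The enlarged jar shows five mints, at (190,115), (285,158), (295,208), (272,255) and (168,305), so all of them are in. I lower the cup the last few millimetres.

Emit:
step_arm(targets=[{"travel": [0,0,-0.005],"angular": [0,0,0],"gripper": 0.3},{"travel": [0,0,-0.009],"angular": [0,0,0],"gripper": 0.3},{"travel": [0,0,-0.011],"angular": [0,0,0],"gripper": 0.3},{"travel": [0,0,-0.011],"angular": [0,0,0],"gripper": 0.3}])

```text
t: 13.9
tool_pos: [0.4839, -0.2651, 0.0345]
tool_rot: [-2.221, -2.222, -0.0]
contact_force: [1.1, 1.5, -1.6]
opening: 0.0602
grip_force: 54.8
```

Emit:
step_arm(targets=[{"travel": [0,0,-0.002],"angular": [0,0,0],"gripper": 0.3},{"travel": [0,0,-0.002],"angular": [0,0,0],"gripper": 0.3}])

```text
t: 14.1
tool_pos: [0.4841, -0.2653, 0.0341]
tool_rot: [-2.221, -2.222, 0.0]
contact_force: [-2.3, 1.4, 5.0]
opening: 0.06
grip_force: 55.2
```

Contact is felt, at 5 N upward. I open, then rise.

Emit:
step_arm(targets=[{"travel": [0,0,0],"angular": [0,0,0],"gripper": 0.75},{"travel": [0,0,0],"angular": [0,0,0],"gripper": 0.85},{"travel": [0,0,0],"angular": [0,0,0],"gripper": 1},{"travel": [0,0,0],"angular": [0,0,0],"gripper": 1},{"travel": [0,0,0.02],"angular": [0,0,0],"gripper": 1},{"travel": [0,0,0.06],"angular": [0,0,0],"gripper": 1},{"travel": [0,0,0.12],"angular": [0,0,0],"gripper": 1},{"travel": [0,0,0.2],"angular": [0,0,0],"gripper": 1},{"travel": [0,0,0.28],"angular": [0,0,0],"gripper": 1},{"travel": [0,0,0.3],"angular": [0,0,0],"gripper": 1}])

```text
t: 15.1
tool_pos: [0.4866, -0.267, 0.2219]
tool_rot: [2.212, 2.213, 0.003]
contact_force: [1.2, 1.1, 1.9]
opening: 0.0852
grip_force: 0.0
```

Emit:
step_arm(targets=[{"travel": [0.01,0.06,0],"angular": [0,0,0],"gripper": 1},{"travel": [0.02,0.14,0],"angular": [0,0,0],"gripper": 1},{"travel": [0.03,0.22,0],"angular": [0,0,0],"gripper": 1},{"travel": [0.04,0.3,0],"angular": [0,0,0],"gripper": 1},{"travel": [0.05,0.38,0],"angular": [0,0,0],"gripper": 1},{"travel": [0.06,0.46,0],"angular": [0,0,0],"gripper": 1},{"travel": [0.07,0.5,0],"angular": [0,0,0],"gripper": 1},{"travel": [0.07,0.5,0],"angular": [0,0,0],"gripper": 1}])

```text
t: 15.9
tool_pos: [0.5259, 0.0378, 0.2134]
tool_rot: [-2.215, -2.227, -0.001]
contact_force: [-0.5, -0.2, 0.1]
opening: 0.0853
grip_force: 0.0
```

```bash
python3 - <<'E'
from h import *
t=ctrl.get_image("top");s=ctrl.get_image("side")
K=tri((t,s),((177.2,210.9),(240.1,158.1))); print("knob",K.round(4), onz(t,(177.2,210.9),.064).round(4), onz(s,(240.1,158.1),.064).round(4))
def blob(d,roi,name):
    u0,v0,u1,v1=roi; im=d["img"][v0:v1,u0:u1]; h=cv2.cvtColor(im,cv2.COLOR_RGB2HSV)
    m=((h[:,:,0]<14)&(h[:,:,1]>150)&(h[:,:,2]>120)).astype(np.uint8)
    c=max(cv2.findContours(m,0,1)[0],key=cv2.contourArea); (x,y),(a,b),an=cv2.fitEllipse(c); print(name,x+u0,y+v0,a,b)
    return x+u0,y+v0
p=blob(t,(140,175,220,255),"top"); print(onz(t,p,.030).round(4))
a=cv2.resize(t["img"][175:250,140:220],(400,375),interpolation=cv2.INTER_CUBIC); b=cv2.resize(s["img"][290:380,280:376],(400,375),interpolation=cv2.INTER_CUBIC)
for z,r in((.024,.0435),(.032,.0435),(.064,.014)):
    q=proj(t,circ((.5425,.257),r,z)); cv2.polylines(a,[((q-[140,175]+.5)*5-.5).round().astype(int).reshape(-1,1,2)],True,(0,0,255),1)
cv2.imwrite("pics/a6.png",np.hstack([a,b])[:,:,::-1])
o=ctrl.get_obs();print(o["tool_pos"])
E
```

```text
knob [0.5429 0.2563 0.0621] [0.5427 0.256  0.064 ] [0.5421 0.2538 0.064 ]
top 218.5 252.0 0.0 1.0
[0.442  0.1552 0.03  ]
[0.52572569 0.03509177 0.21326186]
```

View pics/a6.png

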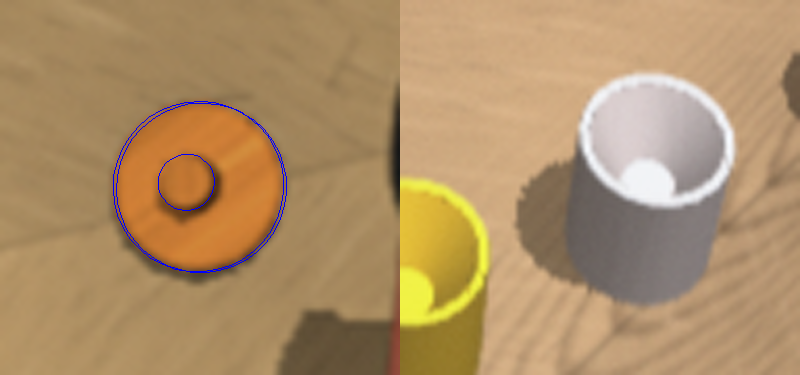

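The overlay of the lid model at (0.5425, 0.257) fits both the flange and the knob. The right half shows the cup upright and empty. I go to the lid.

Emit:
step_arm(targets=[{"travel": [0.005,0.06,0],"angular": [0,0,0],"gripper": 1},{"travel": [0.01,0.13,0],"angular": [0,0,0],"gripper": 1},{"travel": [0.018,0.2,0],"angular": [0,0,0],"gripper": 1},{"travel": [0.025,0.27,0],"angular": [0,0,0],"gripper": 0.7},{"travel": [0.028,0.33,0],"angular": [0,0,0],"gripper": 0.7},{"travel": [0.028,0.37,-0.05],"angular": [0,0,0],"gripper": 0.7},{"travel": [0.028,0.37,-0.11],"angular": [0,0,0],"gripper": 0.7},{"travel": [0.028,0.37,-0.17],"angular": [0,0,0],"gripper": 0.7},{"travel": [0.028,0.37,-0.2],"angular": [0,0,0],"gripper": 0.7},{"travel": [0.028,0.37,-0.2],"angular": [0,0,0],"gripper": 0.7}])

```text
t: 17.0
tool_pos: [0.5405, 0.2545, 0.0891]
tool_rot: [-2.221, -2.217, 0.011]
contact_force: [-0.1, 0.4, 0.7]
opening: 0.0598
grip_force: 0.0
```

Emit:
step_arm(targets=[{"travel": [0,0,0],"angular": [0,0,0],"gripper": 0.7}])

```text
t: 17.1
tool_pos: [0.5434, 0.2558, 0.0937]
tool_rot: [2.223, 2.22, -0.0]
contact_force: [-0.1, 0.1, 0.2]
opening: 0.0598
grip_force: 0.0
```

Emit:
step_arm(targets=[{"travel": [-0.001,0.002,-0.04],"angular": [0,0,0],"gripper": 0.7},{"travel": [-0.001,0.002,-0.07],"angular": [0,0,0],"gripper": 0.7},{"travel": [-0.001,0.002,-0.085],"angular": [0,0,0],"gripper": 0.7},{"travel": [-0.001,0.002,-0.09],"angular": [0,0,0],"gripper": 0.7},{"travel": [-0.001,0.002,-0.09],"angular": [0,0,0],"gripper": 0.7},{"travel": [-0.001,0.002,-0.09],"angular": [0,0,0],"gripper": 0.7}])

```text
t: 17.7
tool_pos: [0.5432, 0.2583, 0.0409]
tool_rot: [2.22, 2.221, 0.003]
contact_force: [-1.0, 0.4, -0.2]
opening: 0.0596
grip_force: 0.0
```

Emit:
step_arm(targets=[{"travel": [0,-0.001,-0.002],"angular": [0,0,0],"gripper": 0.5},{"travel": [0,-0.001,-0.002],"angular": [0,0,0],"gripper": 0.3},{"travel": [0,-0.001,-0.002],"angular": [0,0,0],"gripper": 0.1},{"travel": [0,-0.001,-0.002],"angular": [0,0,0],"gripper": 0.1},{"travel": [0,-0.001,-0.002],"angular": [0,0,0],"gripper": 0.1},{"travel": [0,-0.001,-0.002],"angular": [0,0,0],"gripper": 0.1},{"travel": [0,-0.001,-0.002],"angular": [0,0,0],"gripper": 0.1}], squeeze=80)

```text
t: 18.4
tool_pos: [0.5428, 0.2577, 0.0389]
tool_rot: [2.221, 2.221, 0.002]
contact_force: [-0.5, -0.5, 5.8]
opening: 0.0261
grip_force: 78.5
```

Emit:
step_arm(targets=[{"travel": [0,0,0.03],"angular": [0,0,0],"gripper": 0.1},{"travel": [0,0,0.1],"angular": [0,0,0],"gripper": 0.1},{"travel": [0,0,0.17],"angular": [0,0,0],"gripper": 0.1},{"travel": [0,-0.04,0.22],"angular": [0,0,0],"gripper": 0.1},{"travel": [-0.01,-0.11,0.24],"angular": [0,0,0],"gripper": 0.1},{"travel": [-0.02,-0.19,0.24],"angular": [0,0,0],"gripper": 0.1},{"travel": [-0.03,-0.27,0.24],"angular": [0,0,0],"gripper": 0.1},{"travel": [-0.04,-0.35,0.24],"angular": [0,0,0],"gripper": 0.1},{"travel": [-0.047,-0.41,0.24],"angular": [0,0,0],"gripper": 0.1},{"travel": [-0.047,-0.448,0.24],"angular": [0,0,0],"gripper": 0.1}])

```text
t: 19.4
tool_pos: [0.5125, -0.0135, 0.1808]
tool_rot: [-2.222, -2.218, 0.002]
contact_force: [-0.5, -0.1, -1.8]
opening: 0.0256
grip_force: 78.9
```

Emit:
step_arm(targets=[{"travel": [0,0,0],"angular": [0,0,0],"gripper": 0.1},{"travel": [0,0,0],"angular": [0,0,0],"gripper": 0.1}])

```text
t: 19.6
tool_pos: [0.5134, -0.0112, 0.1811]
tool_rot: [-2.221, -2.219, 0.001]
contact_force: [-0.2, -0.1, -1.6]
opening: 0.0262
grip_force: 78.9
```

```bash
python3 - <<'E'
from h import *
t=ctrl.get_image("top");s=ctrl.get_image("side")
o=ctrl.get_obs();print(o["tool_pos"],o["tool_rot"],o["contact_force"],o["opening"]); p=o["tool_pos"]
a=cv2.resize(t["img"][180:255,245:325],(400,375),interpolation=cv2.INTER_CUBIC); b=cv2.resize(s["img"][130:265,215:359],(400,375),interpolation=cv2.INTER_CUBIC)
def dr(d,im,o_,k,c,r,z,col):
    q=proj(d,circ(c,r,z)); cv2.polylines(im,[((q-o_+.5)*k-.5).round().astype(int).reshape(-1,1,2)],True,col,1)
z0=p[2]-.039
for d,im,o_,k in((t,a,[245,180],5),(s,b,[215,130],2.778)):
    dr(d,im,o_,k,p,.0435,z0+.024,(255,0,0)); dr(d,im,o_,k,p,.0435,z0+.032,(255,0,0)); dr(d,im,o_,k,(.5141,-.0118),.042,.085,(0,0,255)); dr(d,im,o_,k,p,.014,z0+.064,(0,255,0)) 
cv2.imwrite("pics/a7.png",np.hstack([a,b])[:,:,::-1])
E
```

```text
[ 0.51364755 -0.01035765  0.18145444] [-2.21906990e+00 -2.22209301e+00  4.70839017e-04] [ 0.79198211  0.40328046 -1.06079001] 0.025641999543738407
```

View pics/a7.png

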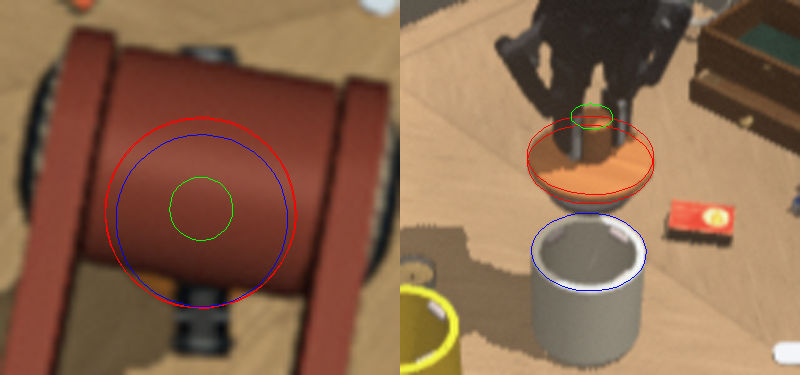

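The side view shows the lid held level over the jar, with both overlays fitting to within about 1–2 mm. I lower it to just above the tongues.

Emit:
step_arm(targets=[{"travel": [0.001,-0.001,-0.03],"angular": [0,0,0],"gripper": 0.1},{"travel": [0.001,-0.001,-0.06],"angular": [0,0,0],"gripper": 0.1},{"travel": [0.001,-0.001,-0.08],"angular": [0,0,0],"gripper": 0.1},{"travel": [0.001,-0.001,-0.095],"angular": [0,0,0],"gripper": 0.1},{"travel": [0.001,-0.001,-0.098],"angular": [0,0,0],"gripper": 0.1},{"travel": [0.001,-0.001,-0.098],"angular": [0,0,0],"gripper": 0.1}])

```text
t: 20.3
tool_pos: [0.5146, -0.0116, 0.1233]
tool_rot: [-2.22, -2.222, 0.0]
contact_force: [0.5, -0.5, -1.2]
opening: 0.0255
grip_force: 78.9
```

Emit:
step_arm(targets=[{"travel": [0,0,-0.004],"angular": [0,0,0],"gripper": 0.1},{"travel": [0,0,-0.008],"angular": [0,0,0],"gripper": 0.1},{"travel": [0,0,-0.01],"angular": [0,0,0],"gripper": 0.1},{"travel": [0,0,-0.01],"angular": [0,0,0],"gripper": 0.1}])

```text
t: 20.7
tool_pos: [0.5145, -0.012, 0.1174]
tool_rot: [2.221, 2.222, -0.0]
contact_force: [-0.9, -0.5, 0.2]
opening: 0.0254
grip_force: 78.9
```

Emit:
step_arm(targets=[{"travel": [0,0,-0.003],"angular": [0,0,0],"gripper": 0.1},{"travel": [0,0,-0.006],"angular": [0,0,0],"gripper": 0.1},{"travel": [0,0,-0.006],"angular": [0,0,0],"gripper": 0.1}])

```text
t: 21.0
tool_pos: [0.5149, -0.012, 0.1141]
tool_rot: [2.221, 2.221, 0.001]
contact_force: [-0.4, 0.4, 2.7]
opening: 0.0259
grip_force: 79.2
```

Contact with the tongues is at the expected height, with no side force. I press on.

Emit:
step_arm(targets=[{"travel": [0,0,-0.004],"angular": [0,0,0],"gripper": 0.1},{"travel": [0,0,-0.008],"angular": [0,0,0],"gripper": 0.1},{"travel": [0,0,-0.008],"angular": [0,0,0],"gripper": 0.1}])

```text
t: 21.3
tool_pos: [0.5148, -0.0119, 0.1093]
tool_rot: [2.221, 2.222, 0.001]
contact_force: [-1.6, 0.5, 3.6]
opening: 0.0259
grip_force: 79.2
```

Emit:
step_arm(targets=[{"travel": [0,0,-0.004],"angular": [0,0,0],"gripper": 0.1},{"travel": [0,0,-0.008],"angular": [0,0,0],"gripper": 0.1},{"travel": [0,0,-0.008],"angular": [0,0,0],"gripper": 0.1}])

```text
t: 21.6
tool_pos: [0.5134, -0.0118, 0.1023]
tool_rot: [-2.22, -2.22, 0.002]
contact_force: [0.8, -0.1, -3.6]
opening: 0.0259
grip_force: 78.8
```

Emit:
step_arm(targets=[{"travel": [0,0,-0.003],"angular": [0,0,0],"gripper": 0.1},{"travel": [0,0,-0.005],"angular": [0,0,0],"gripper": 0.1},{"travel": [0,0,-0.005],"angular": [0,0,0],"gripper": 0.1},{"travel": [0,0,-0.005],"angular": [0,0,0],"gripper": 0.1}])

```text
t: 22.0
tool_pos: [0.5147, -0.0119, 0.1012]
tool_rot: [2.221, 2.222, 0.0]
contact_force: [0.3, -0.0, -0.4]
opening: 0.0257
grip_force: 78.9
```

Emit:
step_arm(targets=[{"travel": [0,0,-0.003],"angular": [0,0,0],"gripper": 0.1},{"travel": [0,0,-0.005],"angular": [0,0,0],"gripper": 0.1},{"travel": [0,0,-0.005],"angular": [0,0,0],"gripper": 0.1}])

```text
t: 22.3
tool_pos: [0.515, -0.0119, 0.0998]
tool_rot: [2.221, 2.222, 0.0]
contact_force: [-3.9, 1.5, 6.6]
opening: 0.0259
grip_force: 80.2
```

Emit:
step_arm(targets=[{"travel": [0,0,-0.002],"angular": [0,0,0],"gripper": 0.1},{"travel": [0,0,-0.003],"angular": [0,0,0],"gripper": 0.1},{"travel": [0,0,-0.003],"angular": [0,0,0],"gripper": 0.1}])

```text
t: 22.6
tool_pos: [0.515, -0.0119, 0.0997]
tool_rot: [-2.22, -2.222, 0.001]
contact_force: [-8.3, 1.1, 16.2]
opening: 0.026
grip_force: 81.0
```

Emit:
step_arm(targets=[{"travel": [-0.001,0,-0.001],"angular": [0,0,0],"gripper": 0.1},{"travel": [-0.001,0,-0.003],"angular": [0,0,0],"gripper": 0.1},{"travel": [-0.001,0,-0.003],"angular": [0,0,0],"gripper": 0.1},{"travel": [-0.001,0,-0.003],"angular": [0,0,0],"gripper": 0.1},{"travel": [-0.001,0,-0.003],"angular": [0,0,0],"gripper": 0.1}])

```text
t: 23.1
tool_pos: [0.515, -0.0119, 0.0997]
tool_rot: [2.22, 2.222, 0.0]
contact_force: [-11.7, 2.8, 23.5]
opening: 0.0258
grip_force: 82.0
```

```bash
python3 - <<'E'
from h import *
s=ctrl.get_image("side"); t=ctrl.get_image("top")
o=ctrl.get_obs();print(o["t"],o["tool_pos"],o["contact_force"],o["opening"])
a=cv2.resize(s["img"],(560,420)); b=cv2.resize(s["img"][150:270,240:320],(240,360),interpolation=cv2.INTER_CUBIC)
for z in(.085,.093):
    q=proj(s,circ((.5141,-.0118),.0435,z)); cv2.polylines(b,[((q-[240,150]+.5)*3-.5).round().astype(int).reshape(-1,1,2)],True,(0,0,255),1)
b=np.vstack([b,np.zeros((60,240,3),np.uint8)])
cv2.imwrite("pics/a8.png",np.hstack([a,b])[:,:,::-1])
E
```

```text
23.2 [ 0.51503139 -0.01191093  0.09967963] [-10.92006132   2.20382596  23.17816091] 0.025763475577930663
```

View pics/a8.png

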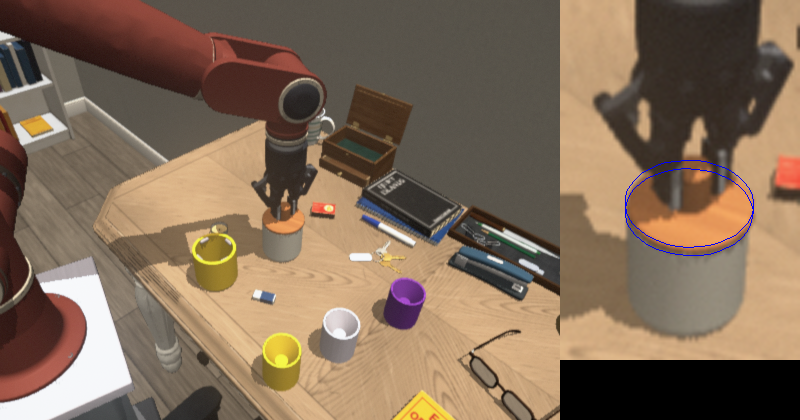

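The lid sits flat on the rim at (283,225), matching the fully-home overlay, and the cup stands upright at (340,337). The hand is pushing at 23 N, with the tool height unchanged as the force rose.

```bash
python3 -c "
from station import ctrl
print(ctrl.finish_job())"
```

```text
the job is handed in; nothing more can be done
None
```

All five mints are in the jar, the empty cup stands upright where it was, and the lid is on and fully closed; I handed the job in at about 23 s with the hand still gripping the knob and pushing it down at about 23 N.

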